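# Mix the paint and hold the wheel box open

### The arm

A 6-joint arm with a two-finger parallel gripper is mounted at the origin on the work surface. World frame = base frame: x ahead of the robot, y to its left, z up, the work surface at z = 0. Lengths are in m, angles in rad, forces in N, time in s.
With the tool pointing down it reaches from about 0.225 to 0.875 m from the base axis. Payload 3.4 kg.
Tool frame: the origin (TCP) lies at the very end of the fingers, on their centre line; the grasp point (between the pads) lies behind it (manip.grasp_offset is the z of the grasp point in the tool frame, in m); z points along the fingers, y is the line along which they close (so a half turn about z gives the same grasp; the last joint's range is limited). The gripper opens to 85 mm and grips with 20 to 120 N. Pads are 22 mm wide; open, the fingers measure 114 mm over their backs; the gripper's body (76 mm by 85 mm) begins 54 mm behind the grasp point. The pads swing forward as they close: fully open they stand 13 mm farther back than shut.
Start: joints at [1.018, 0.276, 1.505, -0, 1.361, -0.121], TCP at [0.241, 0.522, 0.231] pointing down, gripper open.
Joint ranges: [-2.89, 2.89], [-0.75, 2.08], [0.22, 2.7], [-1.18, 4.32], [0.11, 2.71], [-2.7, 2.7]. Speed limits (rad/s): [2.57, 2.57, 3.14, 3.14, 3.14, 3.14].

### API

Orientations are given as a unit quaternion [w, x, y, z].
In Python, from rig import manip gives the robot as it stands.
- The arm moves only by the shell command python3 -m pendant 'ROWS' [FORCE]. ROWS is JSON, a list of rows, each an object of numbers: "dx", "dy", "dz": the shift along the tool's x, y, z in m; "rx", "ry", "rz": the turn, a rotation vector about the tool's x, y, z in degrees; "hand": the finger opening in m, from 0 to 0.0854. In form: [{"dx": .., "dy": .., "dz": .., "rx": .., "ry": .., "rz": .., "hand": ..}, ...]. A call has 1 to 12 rows; each row shifts and turns the commanded pose from where the row before left it, along the tool's axes as they then stand; what a row does not reach is not made up. A row lasts 1/12 s, in which the tool goes at most 41.7 mm and 7.16 degrees, less where a joint would pass 70% of its speed; a pose out of reach is approached as far as the arm can. A call is refused whole if a number of a shift passes 0.0417 or a number of a turn 7.16, either way. A call with a gripper value outside its range is refused whole. The fingers move at their own pace and stop on an object; FORCE is the grip in N (left out, the last holds). Time passes only in rows, so rows that do not move let the fingers close. It gives the time, the measured TCP pose, the force, the opening and the grip force at its end, in the units of the state.
- manip.get_state(): the state, without advancing time (a new reading comes with each control period).
- manip.get_image(name): name is "side" or "top"; returns a dict with "frame" (400x640x3 uint8, red, green, blue), "fx", "fy", "cx", "cy" (pixels), "distortion" ([k1, k2, p1, p2, k3] as OpenCV has them; the pictures are not rectified), "position" and "attitude" of the camera in the world. Camera axes: x right, y up, looking along -z (the intrinsics and any distortion apply to the point x, -y, -z); pixel columns grow to the right and rows downward; lengths in m; the calibration is good to about 2 mm. A picture is of the moment at which its call begins. There is no depth.
- manip.sign_off(): hands the job in; it is judged then, once.
The state is a dict: "clock": time; "qpos": joint angles; "qd": joint speeds; "effort": joint torques, N m; "position": TCP position; "ee_rot": TCP orientation; "contact_force": force on the tool from outside, world axes, zero at the start; "moment": the same for the moment, N m; "width": finger opening in m; "gripper_force": force on a finger pad.
Only numpy, scipy, OpenCV 4.12 (cv2) and the standard library are available. Lean on these libraries where they do the work, as an engineer would, in place of code of your own. Each camera call takes 0.05 s, during which the arm holds its last target. There are 200 camera calls.

### The job

Get the model-car wheels ready for painting: take the orange paint bottle and press it, upright, down onto the shaker's sprung pad until the pad is fully down, keep it there for about a second, then set it standing on the cork coaster and let go of it. Then raise the lid of the blue wheel box by its front knob to 50 degrees from shut (give or take 5) and finish still holding it steady there in the gripper, because it falls shut by itself. Leave everything else on the bench where it is, and do not drop the bottle.

Things in the scene. Friction and masses are not known exactly. Their poses are not given: they have to be found in the camera images.
- orange_bottle: orange round paint bottle with a white screw cap, standing: 40 mm in diameter up to 55 mm height, narrowing to the 37 mm wide cap, 85 mm tall in all, about 0.12 kg. Origin: centre of its underside, z up. Its place is swapped at random with the blue bottle's
- shaker: touch-operated paint shaker, a grey box 110 x 110 mm, 52 mm high, fixed to the bench, with a round sprung black pad on top. Origin: centre of its underside on the bench
- pad_top (a point): centre of the top face of the shaker's pad (black rubber disc 64 mm in diameter with a yellow ring, top 77 mm above the bench when up); moves down with the pad
- shaker_pad (a joint): how far the pad is pressed, m: 0 = up, 0.010 = fully down at its stop. Spring: it begins to move at 2.4 N and is fully down at about 8.4 N (0.6 N per mm); it springs up again when let go
- coaster: round cork coaster 100 mm in diameter, 6 mm thick, fixed on the bench. Origin: centre of its underside (the bench); its place is swapped at random with the shaker's
- wheel_box: blue open box 200 mm (its x) x 220 mm (its y) x 80 mm high, fixed to the bench, with small black wheels on spindles inside and a clear lid in a blue frame on top. Origin: centre of its underside; its front, with the knob, faces its own -x, the hinge runs along its y at its far (+x) top edge
- lid (a joint): angle of the wheel box's lid, rad: 0 = shut, grows as it opens upward, stop at 1.4. Lid 0.35 kg, no friction worth the name: it falls shut from any angle. 50 degrees is 0.873
- lid_knob (a point): centre of the lid's knob: orange bar 16 mm in diameter, 34 mm long along the box's y, on a neck 12 mm wide that holds it 40 mm in front of the lid's front edge, 240 mm from the hinge line and about 85 mm above the bench when shut. Grip it from above by its two flat ends (fingers closing along the box's y, 34 mm apart); it may turn between the pads as the lid swings. Moves with the lid
- lid_hinge (a point): middle of the lid's hinge line, 85 mm above the bench, level with the knob when the lid is shut; the line runs along the box's y
- blue_bottle: bystander: blue paint bottle of the same shape and size as the orange one. Origin: centre of its underside
- model_car: bystander: model car, aluminium with red cab, 160 x 68 mm, 43 mm high. Origin: centre of its underside, length along its x
- wheel_a: bystander: loose black model wheel lying flat, 34 mm in diameter, 13 mm high. Origin: centre of its underside
- wheel_b: bystander: another loose black model wheel, the same
- spanner: bystander: steel spanner 110 mm long lying flat along its x
- screwdriver: bystander: screwdriver lying along its x
There are look-alikes about, which are no part of the job. Of the things that look like the orange_bottle, take the one that is farthest from the robot's base at the start. There is more than one size of the coaster; the job needs the smaller.

How it is judged:
On the way, in this order (a step that is already met when the one before it is completed fails the run):
1. the orange bottle, held upright in the gripper, presses the pad fully down (9 of its 10 mm or more) for half a second (value of joint shaker_pad above 0.009 m and contact force between orange_bottle and shaker above 3 N and contact force between the fingers and orange_bottle above 1 N and angle between orange_bottle's own z axis and vertical below 0.2 rad), for 0.5 s.
2. the orange bottle stands on the coaster, let go (horizontal distance between orange_bottle and coaster below 0.032 m and z of orange_bottle in the frame of coaster between 0.003 and 0.01 m and angle between orange_bottle's own z axis and vertical below 0.1 rad and linear speed of orange_bottle below 0.03 m/s and contact force between the fingers and orange_bottle below 0.05 N), for 0.2 s.
At the end, for the whole second after the job is handed in: the fingers hold the lid steady between 44 and 56 degrees (0.768 to 0.977 rad), no loose thing touches or props the wheel box or lid, and the orange bottle stands upright, let go, wholly on the coaster (centre within 32 mm of the coaster's), with the shaker's pad up again (all of step 2 and value of joint lid between 0.768 and 0.977 rad and velocity of joint lid between -0.1 and 0.1 rad/s and contact force between the fingers and wheel_box above 0.3 N and contact force between each of orange_bottle, blue_bottle, model_car, wheel_a, wheel_b, spanner, screwdriver and wheel_box below 0.05 N and value of joint shaker_pad below 0.002 m); the arm keeps its last pose, push and grip.
It fails at once if a bystander is moved by more than 30 mm (distance of any of blue_bottle, model_car, wheel_a, wheel_b, spanner, screwdriver from where it was at the start of the episode above 0.03 m).
It fails at once if the orange bottle is dropped: let go in the air more than 30 mm above the bench (height (world z) of orange_bottle above 0.03 m and contact force between orange_bottle and anything else below 0.001 N).
It also fails if it takes over 62 s, if anything falls off the work surface, if the arm or the gripper's body presses on something with over 40 N, if the wrist force passes 120 N, or if a joint passes its speed limit or range.

## Working session

There is one attempt and no reset: what is moved stays moved. The work goes in short steps, Python scripts to look and compute and a shell command to move; the robot and the scene stay as the last step left them, time stands still between calls to the robot, and variables do not carry over. Pictures are saved under pics/ and viewed, at most 10 in all, crops included, and the job is handed in when it is done.

```bash
ls; mkdir -p pics; cat > h.py <<'E'
import numpy as np, cv2
from scipy.spatial.transform import Rotation as R
from rig import manip
def rot(q): return R.from_quat([q[1],q[2],q[3],q[0]])
def rays(im,uv):
    K=np.array([[im["fx"],0,im["cx"]],[0,im["fy"],im["cy"]],[0,0,1.]])
    p=cv2.undistortPoints(np.array(uv,float).reshape(-1,1,2),K,np.array(im["distortion"],float)).reshape(-1,2)
    d=np.c_[p[:,0],-p[:,1],-np.ones(len(p))]
    return np.array(im["position"]),rot(im["attitude"]).apply(d)
def onplane(im,uv,z):
    o,d=rays(im,uv); return o+d*((z-o[2])/d[:,2])[:,None]
def project(im,P):
    K=np.array([[im["fx"],0,im["cx"]],[0,im["fy"],im["cy"]],[0,0,1.]])
    c=rot(im["attitude"]).inv().apply(np.array(P,float).reshape(-1,3)-im["position"])*[1,-1,-1]
    return cv2.projectPoints(c,np.zeros(3),np.zeros(3),K,np.array(im["distortion"],float))[0].reshape(-1,2)
E
python3 - <<'E'
from h import *
import pickle
for n in("side","top"):
    im=manip.get_image(n); pickle.dump(im,open(n+".pkl","wb"))
    print(n,{k:v for k,v in im.items() if k!="frame"})
    cv2.imwrite(f"pics/{n}0.png",cv2.cvtColor(im["frame"],cv2.COLOR_RGB2BGR))
print(manip.get_state(),manip.grasp_offset)
E
```

```text
pics
side {'fx': 439.53978664378565, 'fy': 439.53978664378565, 'cx': 318.16923908825396, 'cy': 198.27680282834547, 'distortion': array([0.03041789, 0.        , 0.        , 0.        , 0.        ]), 'position': array([-0.08863601, -0.69003351,  1.02194622]), 'attitude': array([ 0.86593976,  0.35769887, -0.13839162, -0.32101031])}
top {'fx': 392.33761406813494, 'fy': 392.33761406813494, 'cx': 319.36963429194765, 'cy': 204.45791518331455, 'distortion': array([-0.03691956,  0.        ,  0.        ,  0.        ,  0.        ]), 'position': array([0.33629861, 0.01651985, 1.21002704]), 'attitude': array([-0.70451938, -0.05937327,  0.0608848 ,  0.704571  ])}
{'clock': 0.1, 'qpos': array([ 1.01800908e+00,  2.76536163e-01,  1.50598644e+00, -1.97064550e-05,
        1.36073325e+00, -1.20976403e-01]), 'qd': array([ 0.00096266, -0.00305321, -0.00228574, -0.00080808, -0.00059868,
        0.00033278]), 'effort': array([ 8.69022242e-04, -4.17705202e+01, -2.46406513e+01, -1.88627773e-04,
        5.76886101e-03,  2.56953865e-05]), 'position': array([0.24039585, 0.52181577, 0.23053172]), 'ee_rot': array([-2.65788016e-04,  2.14229826e-01,  9.76782929e-01, -7.88038992e-04]), 'contact_force': array([-0.02978874, -0.48966791, -0.17525064]), 'moment': array([ 0.00288715, -0.03167011,  0.02724408]), 'gripper_force': 0.0, 'width': 0.08569826632737218} -0.0187
```

View pics/top0.png

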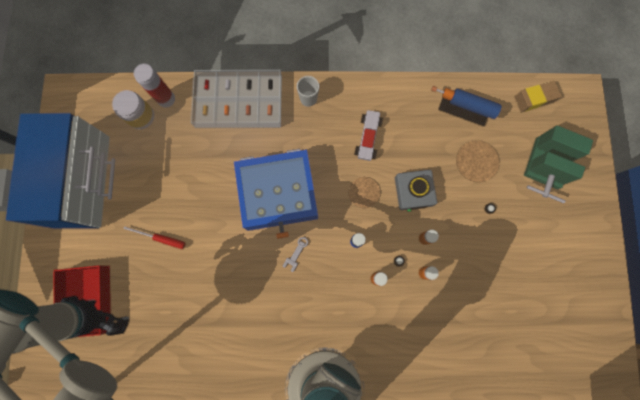

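View pics/side0.png

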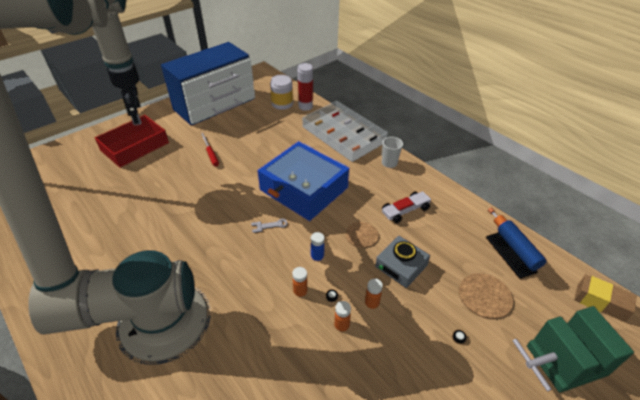

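The top view shows the box at (277,188) with its knob at (283,235), the small coaster at (368,187) and the shaker pad at (419,187). Orange bottles are at (430,237), (429,272) and (380,279), and the blue one is at (358,240). The farthest orange bottle is the one at (430,237).

```bash
cat > m.py <<'E'
from h import *
import pickle
T=pickle.load(open("top.pkl","rb"));S=pickle.load(open("side.pkl","rb"))
def blobs(im,roi,f,z,name):
    x0,y0,x1,y1=roi; c=im["frame"][y0:y1,x0:x1]; hsv=cv2.cvtColor(c,cv2.COLOR_RGB2HSV).astype(int)
    m=f(hsv[...,0],hsv[...,1],hsv[...,2]).astype(np.uint8)
    n,l,s,ce=cv2.connectedComponentsWithStats(m)
    for i in range(1,n):
        if s[i,4]>25:
            cnt=cv2.findContours((l==i).astype(np.uint8),cv2.RETR_EXTERNAL,cv2.CHAIN_APPROX_NONE)[0][0].reshape(-1,2)+[x0,y0]
            w=onplane(im,cnt,z)[:,:2]; (cc,r)=cv2.minEnclosingCircle(w.astype(np.float32))
            rr=cv2.minAreaRect((w*1000).astype(np.float32))
            print(name,s[i,4],(ce[i]+[x0,y0]).round(1),"centroid",onplane(im,ce[i]+[x0,y0],z)[0].round(4),"circ",np.round(cc,4),round(r,4),"rect",[np.round(v,1) for v in rr])
white=lambda h,s,v:(s<60)&(v>110)
blobs(T,(345,225,445,290),white,.085,"cap T")
blobs(S,(285,225,390,320),white,.085,"cap S")
blobs(T,(400,170,440,205),lambda h,s,v:(s>110)&(v>90)&(h>18)&(h<35),.077,"ring T")
blobs(S,(385,230,425,265),lambda h,s,v:(s>110)&(v>90)&(h>18)&(h<35),.077,"ring S")
blobs(T,(400,170,440,210),lambda h,s,v:(s<90)&(h>0),.052,"shaker T")
blobs(T,(225,140,325,240),lambda h,s,v:(h>100)&(h<125)&(s>150),.085,"box T")
blobs(T,(270,224,300,245),lambda h,s,v:(h<12)&(s>150),.085,"knob T")
blobs(S,(260,175,300,205),lambda h,s,v:(h<12)&(s>140),.085,"knob S")
E
python3 m.py
python3 - <<'E'
import cv2,numpy as np
a=cv2.imread("pics/top0.png")[130:300,225:455]; a=cv2.resize(a,None,fx=3.4,fy=3.4,interpolation=cv2.INTER_CUBIC)
cv2.imwrite("pics/crop1.png",a)
E
```

```text
cap T 132 [431.8 235.4] centroid [ 0.4392 -0.31    0.085 ] circ [ 0.439  -0.3098] 0.019 rect [array([ 438.9, -309.9]), array([34.4, 37.1]), np.float64(69.2)]
cap T 149 [358.2 239.1] centroid [ 0.4288 -0.0972  0.085 ] circ [ 0.4272 -0.0976] 0.021 rect [array([429.2, -96.7]), array([36.3, 36.8]), np.float64(44.4)]
cap T 28 [399.3 259.9] centroid [ 0.3695 -0.2135  0.085 ] circ [ 0.3707 -0.2156] 0.0071 rect [array([ 369.3, -212.7]), array([17.2, 11.3]), np.float64(89.9)]
cap T 136 [431.2 272.7] centroid [ 0.3331 -0.3034  0.085 ] circ [ 0.3335 -0.3035] 0.0186 rect [array([ 333.1, -303.4]), array([35.4, 34.7]), np.float64(44.1)]
cap T 146 [380.5 278.4] centroid [ 0.3179 -0.1585  0.085 ] circ [ 0.3179 -0.1585] 0.0191 rect [array([ 317.5, -158.6]), array([35.4, 36.2]), np.float64(43.9)]
cap S 153 [317.1 238. ] centroid [ 0.4302 -0.1014  0.085 ] circ [ 0.4293 -0.1022] 0.0245 rect [array([ 429. , -102.4]), array([46.6, 38.9]), np.float64(49.5)]
cap S 152 [385. 255.] centroid [ 0.5298 -0.264   0.085 ] circ [ 0.5398 -0.2692] 0.0357 rect [array([ 529.1, -257.5]), array([71.1, 31.8]), np.float64(4
[... 887 characters left out ...]
1 rect [array([ 590.7, -282.3]), array([51.9, 55.6]), np.float64(49.6)]
shaker T 990 [416.6 190.6] centroid [ 0.5781 -0.2798  0.052 ] circ [ 0.5819 -0.2771] 0.0782 rect [array([ 582.6, -278.5]), array([116.8, 115.9]), np.float64(6.8)]
shaker T 118 [419.2 186.2] centroid [ 0.5916 -0.2882  0.052 ] circ [ 0.5921 -0.2884] 0.0191 rect [array([ 591.6, -287.5]), array([34.9, 35.2]), np.float64(62.5)]
box T 804 [266.7 185.2] centroid [0.587  0.1688 0.085 ] circ [0.579  0.1442] 0.1425 rect [array([577. , 144.2]), array([197.7, 214. ]), np.float64(9.8)]
knob S 39 [273.3 192.6] centroid [0.4459 0.1218 0.085 ] circ [0.4468 0.1218] 0.0194 rect [array([446.8, 121.8]), array([15.4, 37.8]), np.float64(7.7)]
```

View pics/crop1.png

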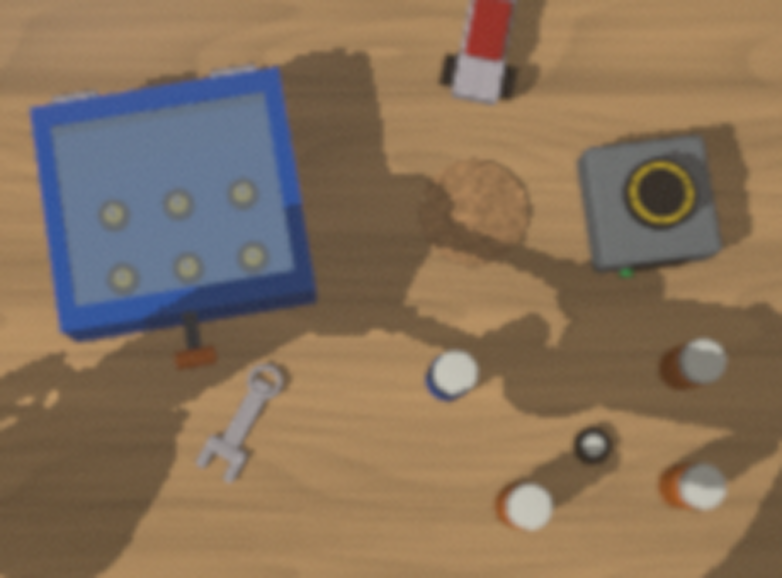

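The crop confirms the layout. The target bottle's cap is at about (0.4395, -0.312), the pad at about (0.588, -0.282) and the knob at about (0.446, 0.122). The coaster spans roughly crop x 420–531 and is partly in shadow. I'll align the tool with the world axes and start across.

```bash
python3 -m pendant '[{"rz":-6.18,"hand":0.0854},{"rz":-6.18},{"rz":-6.18},{"rz":-6.18},{"dx":-0.009,"dy":-0.038},{"dx":-0.009,"dy":-0.038},{"dx":-0.009,"dy":-0.038},{"dx":-0.009,"dy":-0.038},{"dx":-0.009,"dy":-0.038},{"dx":-0.009,"dy":-0.038},{"dx":-0.009,"dy":-0.038},{"dx":-0.009,"dy":-0.038}]' 40
cat >> h.py <<'E'
def delta(P,yawy=None,tilt=0):
    s=manip.get_state(); r=rot(s["ee_rot"]); p=np.array(s["position"])
    print("t",round(s["clock"],2),"pos",p.round(4),"tooly",r.apply([0,1,0]).round(3),"toolz",r.apply([0,0,1]).round(3),"w",round(s["width"],4),"gf",round(s["gripper_force"],1),"F",np.round(s["contact_force"],1))
    if P is not None: print("tool shift",r.inv().apply(np.array(P)-p).round(4))
    if yawy is not None:
        y=np.array([np.cos(yawy),np.sin(yawy),0]); z=np.array([0,0,-1.]); z=R.from_rotvec(tilt*y).apply(z)
        M=R.from_matrix(np.c_[np.cross(y,z),y,z]); print("tool turn deg",np.degrees((r.inv()*M).as_rotvec()).round(2))
E
python3 - <<'E'
from h import *
import pickle
delta([.4395,-.312,.15],np.pi/2)
T=pickle.load(open("top.pkl","rb"));S=pickle.load(open("side.pkl","rb"))
# rectified overhead patches of the bench at z=.006 around coaster, 1 px = .5 mm, from both cameras
xs=np.arange(.66,.46,-.0005); ys=np.arange(-.03,-.23,-.0005)
X,Y=np.meshgrid(xs,ys,indexing="ij"); P=np.c_[X.ravel(),Y.ravel(),np.full(X.size,.006)]
out=[]
for im in(T,S):
    uv=project(im,P).astype(np.float32).reshape(*X.shape,2)
    a=cv2.remap(im["frame"],uv[...,0],uv[...,1],cv2.INTER_CUBIC)
    lab=cv2.cvtColor(a,cv2.COLOR_RGB2LAB); lab[...,0]=cv2.createCLAHE(3,(3,3)).apply(lab[...,0])
    out.append(cv2.cvtColor(lab,cv2.COLOR_LAB2BGR))
cv2.imwrite("pics/coaster.png",np.hstack(out))
E
```

```text
t 0.1 pos [0.2404 0.5218 0.2305] tooly [ 0.419  0.908 -0.002] toolz [-0.001 -0.001 -1.   ] w 0.0857 gf 0.0 F [-0.  -0.5 -0.2]
tool shift [-0.5298 -0.6738  0.0815]
tool turn deg [ -0.09  -0.03 -24.74]invalid input
```

View pics/coaster.png

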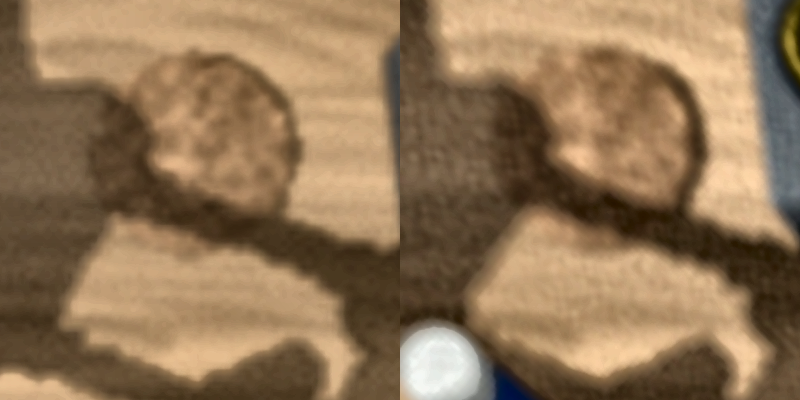

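The rectified patches show a coaster about 102 mm wide. Its centre is at patch (195,151) from the top camera and (202,148) from the side camera, so about (0.585, -0.129). The rows were refused, so I'll send all the keys.

```bash
python3 -m pendant '[{"dx":0,"dy":0,"dz":0,"rx":0,"ry":0,"rz":-6.18,"hand":0.085},{"dx":0,"dy":0,"dz":0,"rx":0,"ry":0,"rz":-6.18,"hand":0.085},{"dx":0,"dy":0,"dz":0,"rx":0,"ry":0,"rz":-6.18,"hand":0.085},{"dx":0,"dy":0,"dz":0,"rx":0,"ry":0,"rz":-6.18,"hand":0.085},{"dx":-0.009,"dy":-0.038,"dz":0,"rx":0,"ry":0,"rz":0,"hand":0.085},{"dx":-0.009,"dy":-0.038,"dz":0,"rx":0,"ry":0,"rz":0,"hand":0.085},{"dx":-0.009,"dy":-0.038,"dz":0,"rx":0,"ry":0,"rz":0,"hand":0.085},{"dx":-0.009,"dy":-0.038,"dz":0,"rx":0,"ry":0,"rz":0,"hand":0.085}]' 40
python3 -c "
from h import *
delta([.4395,-.312,.15],np.pi/2)"
```

```text
clock: 0.77
position: [0.2763, 0.3685, 0.2307]
ee_rot: [-0.0, -0.001, 1.0, -0.001]
contact_force: [0.4, 0.5, -0.8]
width: 0.0848
gripper_force: 0.0
t 0.77 pos [0.2763 0.3685 0.2307] tooly [-0.001  1.    -0.001] toolz [-0.001 -0.001 -1.   ] w 0.0848 gf 0.0 F [ 0.4  0.5 -0.8]
tool shift [-0.1626 -0.6806  0.0813]
tool turn deg [-0.06 -0.03  0.06]
```

```bash
python3 -m pendant '[{"dx":-0.009,"dy":-0.0378,"hand":0.085},{"dx":-0.009,"dy":-0.0378,"hand":0.085},{"dx":-0.009,"dy":-0.0378,"hand":0.085},{"dx":-0.009,"dy":-0.0378,"hand":0.085},{"dx":-0.009,"dy":-0.0378,"hand":0.085},{"dx":-0.009,"dy":-0.0378,"hand":0.085},{"dx":-0.009,"dy":-0.0378,"hand":0.085},{"dx":-0.009,"dy":-0.0378,"hand":0.085},{"dx":-0.009,"dy":-0.0378,"hand":0.085},{"dx":-0.009,"dy":-0.0378,"hand":0.085},{"dx":-0.009,"dy":-0.0378,"hand":0.085},{"dx":-0.009,"dy":-0.0378,"hand":0.085}]'
python3 -m pendant '[{"dx":-0.009,"dy":-0.0378,"dz":0},{"dx":-0.009,"dy":-0.0378,"dz":0},{"dx":-0.009,"dy":-0.0378,"dz":0},{"dx":-0.009,"dy":-0.0378,"dz":0}]'
python3 -c "
from h import *
delta([.4395,-.312,.15],np.pi/2)"
```

```text
t 0.77 pos [0.2763 0.3685 0.2307] tooly [-0.001  1.    -0.001] toolz [-0.001 -0.001 -1.   ] w 0.0848 gf 0.0 F [ 0.4  0.5 -0.8]
tool shift [-0.1626 -0.6806  0.0813]
tool turn deg [-0.06 -0.03  0.06]invalid input
invalid input
```

```bash
python3 -m pendant '[{"dx":-0.009,"dy":-0.0378,"dz":0,"rx":0,"ry":0,"rz":0,"hand":0.085},{"dx":-0.009,"dy":-0.0378,"dz":0,"rx":0,"ry":0,"rz":0,"hand":0.085},{"dx":-0.009,"dy":-0.0378,"dz":0,"rx":0,"ry":0,"rz":0,"hand":0.085},{"dx":-0.009,"dy":-0.0378,"dz":0,"rx":0,"ry":0,"rz":0,"hand":0.085},{"dx":-0.009,"dy":-0.0378,"dz":0,"rx":0,"ry":0,"rz":0,"hand":0.085},{"dx":-0.009,"dy":-0.0378,"dz":0,"rx":0,"ry":0,"rz":0,"hand":0.085},{"dx":-0.009,"dy":-0.0378,"dz":0,"rx":0,"ry":0,"rz":0,"hand":0.085},{"dx":-0.009,"dy":-0.0378,"dz":0,"rx":0,"ry":0,"rz":0,"hand":0.085},{"dx":-0.009,"dy":-0.0378,"dz":0,"rx":0,"ry":0,"rz":0,"hand":0.085},{"dx":-0.009,"dy":-0.0378,"dz":0,"rx":0,"ry":0,"rz":0,"hand":0.085},{"dx":-0.009,"dy":-0.0378,"dz":0,"rx":0,"ry":0,"rz":0,"hand":0.085},{"dx":-0.009,"dy":-0.0378,"dz":0,"rx":0,"ry":0,"rz":0,"hand":0.085}]'
python3 -m pendant '[{"dx":-0.009,"dy":-0.0378,"dz":0.01,"rx":0,"ry":0,"rz":0,"hand":0.085},{"dx":-0.009,"dy":-0.0378,"dz":0.015,"rx":0,"ry":0,"rz":0,"hand":0.085},{"dx":-0.009,"dy":-0.0378,"dz":0.015,"rx":0,"ry":0,"rz":0,"hand":0.085},{"dx":-0.009,"dy":-0.0378,"dz":0.015,"rx":0,"ry":0,"rz":0,"hand":0.085},{"dx":-0.009,"dy":-0.0378,"dz":0.015,"rx":0,"ry":0,"rz":0,"hand":0.085},{"dx":0,"dy":0,"dz":0,"rx":0,"ry":0,"rz":0,"hand":0.085},{"dx":0,"dy":0,"dz":0,"rx":0,"ry":0,"rz":0,"hand":0.085}]'
python3 -c "
from h import *
delta([.4395,-.312,.15],np.pi/2)"
```

```text
clock: 1.77
position: [0.3841, -0.0853, 0.2312]
ee_rot: [0.0, 0.001, 1.0, 0.0]
contact_force: [0.9, 0.8, 0.3]
width: 0.0849
gripper_force: 0.0
clock: 2.35
position: [0.4288, -0.2736, 0.1595]
ee_rot: [-0.001, 0.002, 1.0, 0.001]
contact_force: [0.3, 1.1, 0.4]
width: 0.0851
gripper_force: 0.0
t 2.35 pos [ 0.4288 -0.2736  0.1595] tooly [0.003 1.    0.003] toolz [-0.003  0.003 -1.   ] w 0.0851 gf 0.0 F [0.3 1.1 0.4]
tool shift [-0.0108 -0.0384  0.0094]
tool turn deg [ 0.15 -0.16 -0.19]
```

```bash
python3 -m pendant '[{"dx":-0.0054,"dy":-0.0192,"dz":0,"rx":0,"ry":0,"rz":0,"hand":0.085},{"dx":-0.0054,"dy":-0.0192,"dz":0,"rx":0,"ry":0,"rz":0,"hand":0.085},{"dx":0,"dy":0,"dz":0.02,"rx":0,"ry":0,"rz":0,"hand":0.085},{"dx":0,"dy":0,"dz":0.023,"rx":0,"ry":0,"rz":0,"hand":0.085},{"dx":0,"dy":0,"dz":0.023,"rx":0,"ry":0,"rz":0,"hand":0.085},{"dx":0,"dy":0,"dz":0.023,"rx":0,"ry":0,"rz":0,"hand":0.085},{"dx":0,"dy":0,"dz":0.023,"rx":0,"ry":0,"rz":0,"hand":0.085},{"dx":0,"dy":0,"dz":0.015,"rx":0,"ry":0,"rz":0,"hand":0.085},{"dx":0,"dy":0,"dz":0.01,"rx":0,"ry":0,"rz":0,"hand":0.085},{"dx":0,"dy":0,"dz":0,"rx":0,"ry":0,"rz":0,"hand":0.085}]'
python3 -c "
from h import *
delta([.4395,-.312,.022],np.pi/2)
im=manip.get_image('side'); cv2.imwrite('pics/g1.png',cv2.cvtColor(cv2.resize(im['frame'][180:350,260:460],None,fx=3,fy=3),cv2.COLOR_RGB2BGR))"
```

```text
clock: 3.18
position: [0.4391, -0.3085, 0.023]
ee_rot: [-0.001, -0.0, 1.0, 0.002]
contact_force: [-0.3, -0.3, -0.5]
width: 0.0849
gripper_force: 0.0
t 3.18 pos [ 0.4391 -0.3085  0.023 ] tooly [-0.001  1.     0.003] toolz [-0.003  0.003 -1.   ] w 0.0849 gf 0.0 F [-0.3 -0.3 -0.5]
tool shift [-0.0004 -0.0035  0.001 ]
tool turn deg [ 0.18 -0.16  0.04]
```

View pics/g1.png

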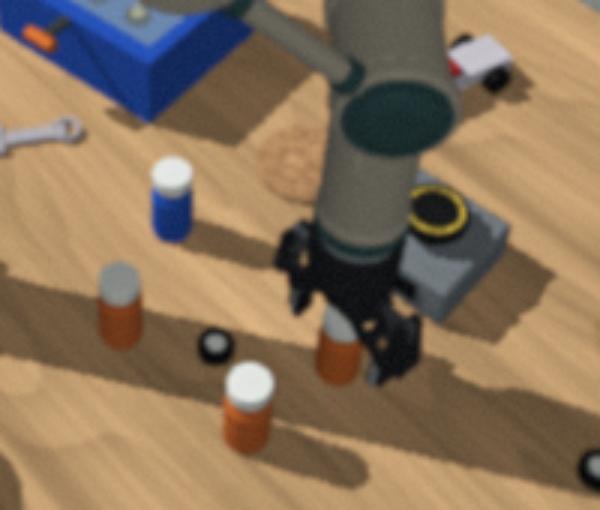

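The fingers straddle the far orange bottle (crop ~(338,345)) and are clear of the neighbours. Closing, then lifting about 120 mm.

```bash
python3 -m pendant '[{"dx":0,"dy":-0.0035,"dz":0,"rx":0,"ry":0,"rz":0,"hand":0.03},{"dx":0,"dy":0,"dz":0,"rx":0,"ry":0,"rz":0,"hand":0.03},{"dx":0,"dy":0,"dz":0,"rx":0,"ry":0,"rz":0,"hand":0.03},{"dx":0,"dy":0,"dz":0,"rx":0,"ry":0,"rz":0,"hand":0.03},{"dx":0,"dy":0,"dz":0,"rx":0,"ry":0,"rz":0,"hand":0.03},{"dx":0,"dy":0,"dz":0,"rx":0,"ry":0,"rz":0,"hand":0.03},{"dx":0,"dy":0,"dz":0,"rx":0,"ry":0,"rz":0,"hand":0.03},{"dx":0,"dy":0,"dz":0,"rx":0,"ry":0,"rz":0,"hand":0.03}]' 50
python3 -c "
from h import *
delta([.4395,-.312,.022],np.pi/2)"
```

```text
clock: 3.9
position: [0.4406, -0.3145, 0.0254]
ee_rot: [0.001, 0.0, 1.0, -0.0]
contact_force: [-1.0, 0.3, 6.3]
width: 0.0386
gripper_force: 50.4
t 3.9 pos [ 0.4406 -0.3145  0.0254] tooly [ 0.001  1.    -0.001] toolz [ 0.001 -0.001 -1.   ] w 0.0386 gf 50.4 F [-1.   0.3  6.3]
tool shift [0.0011 0.0025 0.0034]
tool turn deg [-0.04  0.07 -0.04]
```

```bash
python3 -m pendant '[{"dx":0,"dy":0,"dz":-0.015,"rx":0,"ry":0,"rz":0,"hand":0.03},{"dx":0,"dy":0,"dz":-0.025,"rx":0,"ry":0,"rz":0,"hand":0.03},{"dx":0,"dy":0,"dz":-0.03,"rx":0,"ry":0,"rz":0,"hand":0.03},{"dx":0,"dy":0,"dz":-0.03,"rx":0,"ry":0,"rz":0,"hand":0.03},{"dx":-0.01,"dy":0.002,"dz":-0.015,"rx":0,"ry":0,"rz":0,"hand":0.03},{"dx":-0.025,"dy":0.005,"dz":0,"rx":0,"ry":0,"rz":0,"hand":0.03},{"dx":-0.025,"dy":0.006,"dz":0,"rx":0,"ry":0,"rz":0,"hand":0.03},{"dx":-0.025,"dy":0.006,"dz":0,"rx":0,"ry":0,"rz":0,"hand":0.03},{"dx":-0.025,"dy":0.006,"dz":0,"rx":0,"ry":0,"rz":0,"hand":0.03},{"dx":-0.025,"dy":0.006,"dz":0,"rx":0,"ry":0,"rz":0,"hand":0.03},{"dx":-0.012,"dy":0.0015,"dz":0,"rx":0,"ry":0,"rz":0,"hand":0.03},{"dx":0,"dy":0,"dz":0,"rx":0,"ry":0,"rz":0,"hand":0.03}]'
python3 -c "
from h import *
delta([.588,-.282,.0924],np.pi/2)
im=manip.get_image('side'); cv2.imwrite('pics/g2.png',cv2.cvtColor(cv2.resize(im['frame'][180:350,300:500],None,fx=3,fy=3),cv2.COLOR_RGB2BGR))"
```

```text
clock: 4.9
position: [0.5896, -0.2815, 0.1389]
ee_rot: [0.001, -0.001, 1.0, -0.0]
contact_force: [0.5, -0.4, 0.5]
width: 0.0388
gripper_force: 50.7
t 4.9 pos [ 0.5896 -0.2815  0.1389] tooly [-0.002  1.    -0.   ] toolz [ 0.001 -0.    -1.   ] w 0.0388 gf 50.7 F [ 0.5 -0.4  0.5]
tool shift [ 0.0017 -0.0005  0.0465]
tool turn deg [-0.01  0.09  0.09]
```

View pics/g2.png

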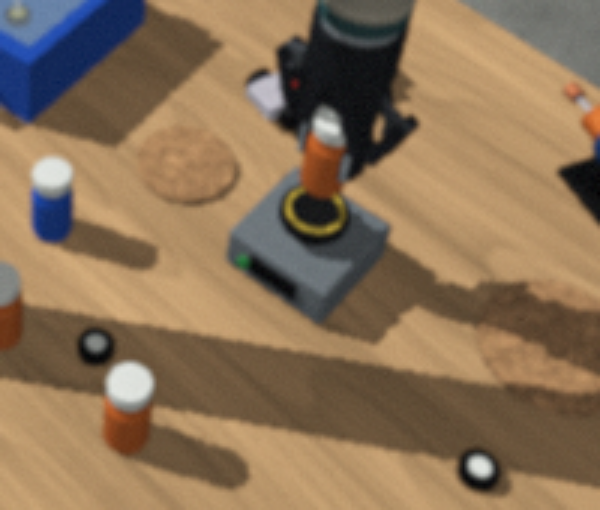

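The bottle is held upright above the pad (crop (322,150)), and the coaster is now unshadowed at crop (187,164). Descending.

```bash
python3 -m pendant '[{"dx":0,"dy":0,"dz":0.015,"rx":0,"ry":0,"rz":0,"hand":0.03},{"dx":0,"dy":0,"dz":0.013,"rx":0,"ry":0,"rz":0,"hand":0.03},{"dx":0,"dy":0,"dz":0.006,"rx":0,"ry":0,"rz":0,"hand":0.03},{"dx":0,"dy":0,"dz":0.004,"rx":0,"ry":0,"rz":0,"hand":0.03},{"dx":0,"dy":0,"dz":0.004,"rx":0,"ry":0,"rz":0,"hand":0.03},{"dx":0,"dy":0,"dz":0.002,"rx":0,"ry":0,"rz":0,"hand":0.03},{"dx":0,"dy":0,"dz":0,"rx":0,"ry":0,"rz":0,"hand":0.03}]'
python3 -c "
from h import *
delta([.588,-.282,.0924],np.pi/2)
im=manip.get_image('side'); print(onplane(im,[[362.3,234.7]],.006))"
```

```text
clock: 5.53
position: [0.5862, -0.2821, 0.0959]
ee_rot: [-0.001, 0.0, 1.0, -0.0]
contact_force: [-3.9, -0.2, 4.4]
width: 0.0383
gripper_force: 51.2
t 5.53 pos [ 0.5862 -0.2821  0.0959] tooly [ 0.  1. -0.] toolz [-0.001 -0.    -1.   ] w 0.0383 gf 51.2 F [-3.9 -0.2  4.4]
tool shift [-0.0018  0.0001  0.0035]
tool turn deg [-0.01 -0.06 -0.03]
[[ 0.58644331 -0.1306604   0.006     ]]
```

```bash
python3 -m pendant '[{"dx":0,"dy":0,"dz":0.002,"rx":0,"ry":0,"rz":0,"hand":0.03},{"dx":0,"dy":0,"dz":0.002,"rx":0,"ry":0,"rz":0,"hand":0.03},{"dx":0,"dy":0,"dz":0.002,"rx":0,"ry":0,"rz":0,"hand":0.03},{"dx":0,"dy":0,"dz":0,"rx":0,"ry":0,"rz":0,"hand":0.03}]'
python3 -m pendant '[{"dx":0,"dy":0,"dz":0.002,"rx":0,"ry":0,"rz":0,"hand":0.03},{"dx":0,"dy":0,"dz":0,"rx":0,"ry":0,"rz":0,"hand":0.03}]'
```

```text
clock: 5.92
position: [0.5874, -0.2823, 0.0923]
ee_rot: [0.001, 0.0, 1.0, -0.001]
contact_force: [-5.9, 2.2, 13.3]
width: 0.039
gripper_force: 52.2
clock: 6.08
position: [0.5875, -0.2823, 0.0922]
ee_rot: [0.001, 0.0, 1.0, -0.001]
contact_force: [-7.6, 2.4, 22.1]
width: 0.0384
gripper_force: 53.1
```

The tool has stopped moving while the force rose to 22 N, so the pad is on its stop. Holding for over a second, then lifting.

```bash
python3 -m pendant '[{"dx":0,"dy":0,"dz":0,"rx":0,"ry":0,"rz":0,"hand":0.03},{"dx":0,"dy":0,"dz":0,"rx":0,"ry":0,"rz":0,"hand":0.03},{"dx":0,"dy":0,"dz":0,"rx":0,"ry":0,"rz":0,"hand":0.03},{"dx":0,"dy":0,"dz":0,"rx":0,"ry":0,"rz":0,"hand":0.03},{"dx":0,"dy":0,"dz":0,"rx":0,"ry":0,"rz":0,"hand":0.03},{"dx":0,"dy":0,"dz":0,"rx":0,"ry":0,"rz":0,"hand":0.03},{"dx":0,"dy":0,"dz":0,"rx":0,"ry":0,"rz":0,"hand":0.03},{"dx":0,"dy":0,"dz":0,"rx":0,"ry":0,"rz":0,"hand":0.03},{"dx":0,"dy":0,"dz":0,"rx":0,"ry":0,"rz":0,"hand":0.03},{"dx":0,"dy":0,"dz":0,"rx":0,"ry":0,"rz":0,"hand":0.03},{"dx":0,"dy":0,"dz":0,"rx":0,"ry":0,"rz":0,"hand":0.03},{"dx":0,"dy":0,"dz":0,"rx":0,"ry":0,"rz":0,"hand":0.03}]'
python3 -m pendant '[{"dx":0,"dy":0,"dz":-0.006,"rx":0,"ry":0,"rz":0,"hand":0.03},{"dx":0,"dy":0,"dz":-0.01,"rx":0,"ry":0,"rz":0,"hand":0.03},{"dx":0,"dy":0,"dz":-0.015,"rx":0,"ry":0,"rz":0,"hand":0.03},{"dx":0,"dy":0,"dz":-0.02,"rx":0,"ry":0,"rz":0,"hand":0.03},{"dx":0,"dy":0.01,"dz":-0.01,"rx":0,"ry":0,"rz":0,"hand":0.03},{"dx":0,"dy":0.025,"dz":0,"rx":0,"ry":0,"rz":0,"hand":0.03},{"dx":0,"dy":0.03,"dz":0,"rx":0,"ry":0,"rz":0,"hand":0.03},{"dx":0,"dy":0.03,"dz":0,"rx":0,"ry":0,"rz":0,"hand":0.03},{"dx":0,"dy":0.03,"dz":0,"rx":0,"ry":0,"rz":0,"hand":0.03},{"dx":0,"dy":0.02,"dz":0,"rx":0,"ry":0,"rz":0,"hand":0.03},{"dx":0,"dy":0.007,"dz":0,"rx":0,"ry":0,"rz":0,"hand":0.03},{"dx":0,"dy":0,"dz":0,"rx":0,"ry":0,"rz":0,"hand":0.03}]'
python3 -c "
from h import *
delta([.586,-.130,.0314],np.pi/2)
im=manip.get_image('side'); cv2.imwrite('pics/g3.png',cv2.cvtColor(cv2.resize(im['frame'][150:320,290:490],None,fx=3,fy=3),cv2.COLOR_RGB2BGR))"
```

```text
clock: 7.08
position: [0.5875, -0.2823, 0.0922]
ee_rot: [0.001, 0.0, 1.0, -0.001]
contact_force: [-8.2, 3.2, 21.1]
width: 0.0384
gripper_force: 53.1
clock: 8.08
position: [0.5875, -0.1276, 0.1483]
ee_rot: [0.0, -0.001, 1.0, 0.0]
contact_force: [-0.3, -0.2, -1.5]
width: 0.0386
gripper_force: 50.7
t 8.08 pos [ 0.5875 -0.1276  0.1483] tooly [-0.002  1.     0.001] toolz [ 0.001  0.001 -1.   ] w 0.0386 gf 50.7 F [-0.3 -0.2 -1.5]
tool shift [ 0.0016 -0.0025  0.1169]
tool turn deg [0.04 0.04 0.14]
```

View pics/g3.png

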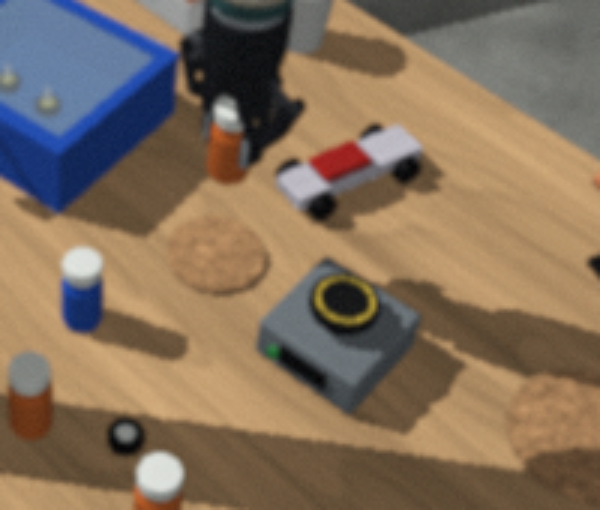

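The bottle hangs upright over the coaster (crop (218,255)) and the pad is up again. Lowering until contact.

```bash
python3 -m pendant '[{"dx":0.001,"dy":-0.0025,"dz":0.015,"rx":0,"ry":0,"rz":0,"hand":0.03},{"dx":0,"dy":0,"dz":0.025,"rx":0,"ry":0,"rz":0,"hand":0.03},{"dx":0,"dy":0,"dz":0.025,"rx":0,"ry":0,"rz":0,"hand":0.03},{"dx":0,"dy":0,"dz":0.02,"rx":0,"ry":0,"rz":0,"hand":0.03},{"dx":0,"dy":0,"dz":0.012,"rx":0,"ry":0,"rz":0,"hand":0.03},{"dx":0,"dy":0,"dz":0.008,"rx":0,"ry":0,"rz":0,"hand":0.03},{"dx":0,"dy":0,"dz":0.004,"rx":0,"ry":0,"rz":0,"hand":0.03},{"dx":0,"dy":0,"dz":0.002,"rx":0,"ry":0,"rz":0,"hand":0.03},{"dx":0,"dy":0,"dz":0.002,"rx":0,"ry":0,"rz":0,"hand":0.03},{"dx":0,"dy":0,"dz":0,"rx":0,"ry":0,"rz":0,"hand":0.03}]'
python3 -m pendant '[{"dx":0,"dy":0,"dz":0.001,"rx":0,"ry":0,"rz":0,"hand":0.03},{"dx":0,"dy":0,"dz":0.001,"rx":0,"ry":0,"rz":0,"hand":0.03},{"dx":0,"dy":0,"dz":0,"rx":0,"ry":0,"rz":0,"hand":0.03}]'
```

```text
clock: 8.97
position: [0.5868, -0.1328, 0.0358]
ee_rot: [0.001, 0.0, 1.0, -0.0]
contact_force: [0.2, -0.1, -1.4]
width: 0.0388
gripper_force: 50.6
clock: 9.22
position: [0.5864, -0.1324, 0.0337]
ee_rot: [0.0, 0.0, 1.0, -0.0]
contact_force: [0.2, 0.3, -1.6]
width: 0.0384
gripper_force: 50.6
```

```bash
python3 -m pendant '[{"dx":0,"dy":0.002,"dz":0.001,"rx":0,"ry":0,"rz":0,"hand":0.03},{"dx":0,"dy":0,"dz":0.001,"rx":0,"ry":0,"rz":0,"hand":0.03},{"dx":0,"dy":0,"dz":0,"rx":0,"ry":0,"rz":0,"hand":0.03}]'
python3 -m pendant '[{"dx":0,"dy":0,"dz":0.001,"rx":0,"ry":0,"rz":0,"hand":0.03},{"dx":0,"dy":0,"dz":0,"rx":0,"ry":0,"rz":0,"hand":0.03}]'
```

```text
clock: 9.47
position: [0.5864, -0.1301, 0.0315]
ee_rot: [0.0, 0.0, 1.0, 0.0]
contact_force: [0.1, 1.3, -0.2]
width: 0.0385
gripper_force: 50.8
clock: 9.63
position: [0.5864, -0.13, 0.0314]
ee_rot: [0.0, 0.0, 1.0, 0.0]
contact_force: [-1.5, 0.8, 5.9]
width: 0.0387
gripper_force: 51.5
```

The bottle is on the cork (TCP 31.4 mm, as expected). Letting go and rising straight up.

```bash
python3 -m pendant '[{"dx":0,"dy":0,"dz":-0.001,"rx":0,"ry":0,"rz":0,"hand":0.044},{"dx":0,"dy":0,"dz":0,"rx":0,"ry":0,"rz":0,"hand":0.055},{"dx":0,"dy":0,"dz":0,"rx":0,"ry":0,"rz":0,"hand":0.07},{"dx":0,"dy":0,"dz":0,"rx":0,"ry":0,"rz":0,"hand":0.07},{"dx":0,"dy":0,"dz":0,"rx":0,"ry":0,"rz":0,"hand":0.07},{"dx":0,"dy":0,"dz":0,"rx":0,"ry":0,"rz":0,"hand":0.07},{"dx":0,"dy":0,"dz":0,"rx":0,"ry":0,"rz":0,"hand":0.07}]'
python3 -m pendant '[{"dx":0,"dy":0,"dz":-0.01,"rx":0,"ry":0,"rz":0,"hand":0.07},{"dx":0,"dy":0,"dz":-0.02,"rx":0,"ry":0,"rz":0,"hand":0.07},{"dx":0,"dy":0,"dz":-0.03,"rx":0,"ry":0,"rz":0,"hand":0.07},{"dx":0,"dy":0,"dz":-0.035,"rx":0,"ry":0,"rz":0,"hand":0.07},{"dx":0,"dy":0,"dz":-0.035,"rx":0,"ry":0,"rz":0,"hand":0.07},{"dx":0.02,"dy":0.01,"dz":-0.02,"rx":0,"ry":0,"rz":0,"hand":0.07},{"dx":0.03,"dy":0.02,"dz":0,"rx":0,"ry":0,"rz":0,"hand":0.07},{"dx":0.03,"dy":0.02,"dz":0,"rx":0,"ry":0,"rz":0,"hand":0.07},{"dx":0.03,"dy":0.02,"dz":0,"rx":0,"ry":0,"rz":0,"hand":0.07},{"dx":0.03,"dy":0.02,"dz":0,"rx":0,"ry":0,"rz":0,"hand":0.07}]'
python3 - <<'E'
from h import *
delta(None)
T=manip.get_image('top');S=manip.get_image('side')
import pickle; pickle.dump((T,S),open("ts2.pkl","wb"))
a=[cv2.resize(im['frame'][y:y+120,x:x+200],None,fx=3,fy=3) for im,x,y in((S,240,140),(T,225,140))]
a=np.hstack(a); a=cv2.resize(a,(800,int(a.shape[0]*800/a.shape[1])))
cv2.imwrite('pics/g4.png',cv2.cvtColor(a,cv2.COLOR_RGB2BGR))
E
```

```text
clock: 10.22
position: [0.5862, -0.1304, 0.0311]
ee_rot: [-0.0, 0.0, 1.0, 0.0]
contact_force: [-0.2, 0.4, -0.3]
width: 0.0702
gripper_force: 0.0
clock: 11.05
position: [0.4448, -0.0396, 0.1821]
ee_rot: [0.001, 0.0, 1.0, -0.0]
contact_force: [0.6, 0.3, 0.5]
width: 0.0701
gripper_force: 0.0
t 11.05 pos [ 0.4448 -0.0396  0.1821] tooly [ 0.001  1.    -0.   ] toolz [ 0.001 -0.    -1.   ] w 0.0701 gf 0.0 F [0.6 0.3 0.5]
```

View pics/g4.png

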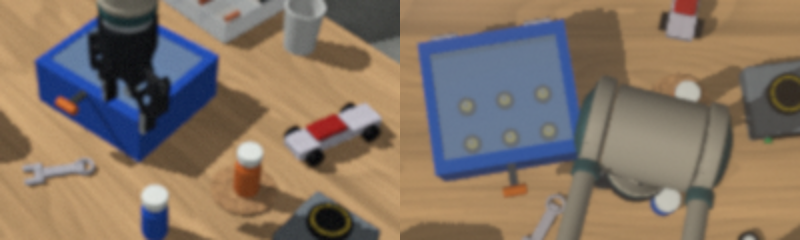

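The bottle stands on the coaster and the box is clear. Measuring the knob and the box yaw.

```bash
cat > m2.py <<'E'
from h import *
import pickle
T0=pickle.load(open("top.pkl","rb"));S0=pickle.load(open("side.pkl","rb"));T,S=pickle.load(open("ts2.pkl","rb"))
def mask(im,roi,f):
    x0,y0,x1,y1=roi; h=cv2.cvtColor(im["frame"],cv2.COLOR_RGB2HSV).astype(int); m=np.zeros(h.shape[:2],np.uint8)
    m[y0:y1,x0:x1]=f(h[...,0],h[...,1],h[...,2])[y0:y1,x0:x1]; return m
for n,im,roi in(("T0",T0,(270,229,300,245)),("T",T,(270,229,300,245)),("S0",S0,(255,170,300,210)),("S",S,(250,175,300,210))):
    m=mask(im,roi,lambda h,s,v:((h<11)|(h>174))&(s>130)&(v>60)); ys,xs=np.nonzero(m)
    if len(xs)<8: print(n,len(xs)); continue
    c=[xs.mean(),ys.mean()]; w=onplane(im,np.c_[xs,ys],.085)
    print(n,len(xs),np.round(c,1),onplane(im,c,.085)[0].round(4),cv2.minAreaRect((w[:,:2]*1000).astype(np.float32)))
m=mask(T0,(225,140,325,235),lambda h,s,v:(h>98)&(h<125)&(s>90)); m=cv2.morphologyEx(m,cv2.MORPH_CLOSE,np.ones((9,9)))
c=max(cv2.findContours(m,0,cv2.CHAIN_APPROX_NONE)[0],key=cv2.contourArea)
q=cv2.approxPolyDP(c,6,True).reshape(-1,2); w=onplane(T0,q,.085); print(q.tolist(),w.round(4).tolist())
for a,b in zip(w,np.roll(w,-1,0)): print(np.linalg.norm(b-a).round(4),np.degrees(np.arctan2(*(b-a)[[1,0]])).round(1))
E
python3 m2.py
```

```text
T0 0
T 0
S0 23 [273.6 192.8] [0.4462 0.1205 0.085 ] ((447.768798828125, 121.92627716064453), (17.40650749206543, 37.808956146240234), 7.663822650909424)
S 22 [273.  192.4] [0.4459 0.1231 0.085 ] ((447.11224365234375, 122.98983001708984), (18.422800064086914, 40.08938980102539), 7.683027744293213)
[[306, 150], [235, 162], [244, 227], [316, 217]] [[0.6946, 0.0539, 0.085], [0.6577, 0.2646, 0.085], [0.4637, 0.2315, 0.085], [0.4929, 0.0238, 0.085]]
0.2139 99.9
0.1967 -170.3
0.2097 -82.0
0.2039 8.5
```

The knob is at about (0.446, 0.122, 0.085) in both views and the box yaw is about 9.2°. Derived hinge and lid sizes agree with those given.

```bash
python3 -m pendant '[{"dx":0,"dy":0.03,"dz":0,"rx":0,"ry":0,"rz":0,"hand":0.07},{"dx":0,"dy":0.034,"dz":0,"rx":0,"ry":0,"rz":0,"hand":0.07},{"dx":0,"dy":0.034,"dz":0,"rx":0,"ry":0,"rz":0,"hand":0.07},{"dx":0,"dy":0.034,"dz":0,"rx":0,"ry":0,"rz":0,"hand":0.07},{"dx":0,"dy":0.025,"dz":0.02,"rx":0,"ry":0,"rz":0,"hand":0.07},{"dx":0,"dy":0,"dz":0.02,"rx":0,"ry":0,"rz":-4.6,"hand":0.07},{"dx":0,"dy":0,"dz":0.02,"rx":0,"ry":0,"rz":-4.6,"hand":0.07},{"dx":0,"dy":0,"dz":0,"rx":0,"ry":0,"rz":0,"hand":0.07},{"dx":0,"dy":0,"dz":0,"rx":0,"ry":0,"rz":0,"hand":0.07}]'
python3 - <<'E'
from h import *
delta([.446,.122,.063],np.radians(99.2))
E
```

```text
clock: 11.9
position: [0.4462, 0.1167, 0.1212]
ee_rot: [-0.001, -0.079, 0.997, -0.0]
contact_force: [-1.4, 0.3, 0.3]
width: 0.0701
gripper_force: 0.0
t 11.9 pos [0.4462 0.1167 0.1212] tooly [-0.158  0.987  0.   ] toolz [-0.001 -0.    -1.   ] w 0.0701 gf 0.0 F [-1.4  0.3  0.3]
tool shift [-0.0007  0.0053  0.0582]
tool turn deg [ 0.   -0.08 -0.12]
```

```bash
python3 -m pendant '[{"dx":0,"dy":0.005,"dz":0.01,"rx":0,"ry":0,"rz":0,"hand":0.07},{"dx":0,"dy":0,"dz":0.018,"rx":0,"ry":0,"rz":0,"hand":0.07},{"dx":0,"dy":0,"dz":0.018,"rx":0,"ry":0,"rz":0,"hand":0.07},{"dx":0,"dy":0,"dz":0.012,"rx":0,"ry":0,"rz":0,"hand":0.07},{"dx":0,"dy":0,"dz":0,"rx":0,"ry":0,"rz":0,"hand":0.07}]'
python3 -m pendant '[{"dx":0,"dy":0,"dz":0,"rx":0,"ry":0,"rz":0,"hand":0.025},{"dx":0,"dy":0,"dz":0,"rx":0,"ry":0,"rz":0,"hand":0.025},{"dx":0,"dy":0,"dz":0,"rx":0,"ry":0,"rz":0,"hand":0.025},{"dx":0,"dy":0,"dz":0,"rx":0,"ry":0,"rz":0,"hand":0.025},{"dx":0,"dy":0,"dz":0,"rx":0,"ry":0,"rz":0,"hand":0.025},{"dx":0,"dy":0,"dz":0,"rx":0,"ry":0,"rz":0,"hand":0.025},{"dx":0,"dy":0,"dz":0,"rx":0,"ry":0,"rz":0,"hand":0.025}]' 40
python3 - <<'E'
from h import *
delta([.446,.122,.063],np.radians(99.2))
s=manip.get_state(); p=np.array(s["position"]); print(s["qpos"].round(3))
a=np.radians(9.2); bx=np.array([np.cos(a),np.sin(a),0]); zz=np.array([0,0,1.])
k0=p+zz*.0187
# planned: knob on its arc, tool tilted with half the lid angle; per-step tool-frame shift of TCP
y=np.array([-np.sin(a),np.cos(a),0]); pr=p; N=10; r=rot(s["ee_rot"])
for i in range(1,N+1):
    th=np.radians(5*i); tilt=th/2
    k=k0+.24*(bx*(1-np.cos(th))+zz*np.sin(th))
    Rm=R.from_rotvec(tilt*y)*rot(s["ee_rot"])
    tcp=k+Rm.apply([0,0,.0187])
    print(i,r.inv().apply(tcp-pr).round(4),np.degrees((r.inv()*Rm).as_rotvec()).round(2),tcp.round(3))
    pr=tcp;r=Rm
E
```

```text
clock: 12.32
position: [0.4454, 0.1211, 0.0629]
ee_rot: [-0.001, -0.079, 0.997, -0.0]
contact_force: [-0.2, 0.3, -0.3]
width: 0.0698
gripper_force: 0.0
clock: 12.9
position: [0.447, 0.1216, 0.0649]
ee_rot: [0.002, -0.08, 0.997, -0.0]
contact_force: [0.3, -0.6, 6.3]
width: 0.0332
gripper_force: 39.6
t 12.9 pos [0.447  0.1216 0.0649] tooly [-0.159  0.987 -0.   ] toolz [ 0.004  0.    -1.   ] w 0.0332 gf 39.6 F [ 0.3 -0.6  6.3]
tool shift [0.0009 0.0005 0.0019]
tool turn deg [-0.02  0.2  -0.03]
[ 0.115  0.273  1.986 -0.     0.88  -1.615]
1 [-0.0002 -0.     -0.0209] [ 0.   2.5 -0. ] [0.447 0.122 0.086]
2 [-0.0011 -0.     -0.0209] [ 0.   2.5 -0. ] [0.449 0.122 0.107]
3 [-0.002  -0.     -0.0208] [ 0.   2.5 -0. ] [0.453 0.123 0.127]
4 [-0.0029 -0.     -0.0206] [ 0.   2.5 -0. ] [0.458 0.123 0.147]
5 [-0.0038 -0.     -0.0204] [ 0.   2.5 -0. ] [0.465 0.125 0.167]
6 [-0.0047 -0.     -0.0202] [ 0.   2.5 -0. ] [0.474 0.126 0.185]
7 [-0.0056 -0.     -0.02  ] [ 0.   2.5 -0. ] [0.484 0.128 0.203]
8 [-0.0064 -0.     -0.0197] [ 0.   2.5 -0. ] [0.496 0.13  0.22 ]
9 [-0.0073 -0.     -0.0193] [ 0.   2.5 -0. ] [0.509 0.132 0.236]
10 [-0.0081 -0.     -0.019 ] [ 0.   2.5 -0. ] [0.524 0.134 0.25 ]
```

Knob gripped (opening 33 mm). Raising it along the arc, tilting the tool by half the lid angle.

```bash
python3 -m pendant '[{"dx":0,"dy":0,"dz":-0.005,"rx":0,"ry":0.6,"rz":0,"hand":0.025},{"dx":0,"dy":0,"dz":-0.008,"rx":0,"ry":0.95,"rz":0,"hand":0.025},{"dx":0,"dy":0,"dz":-0.008,"rx":0,"ry":0.95,"rz":0,"hand":0.025},{"dx":-0.0005,"dy":0,"dz":-0.0105,"rx":0,"ry":1.25,"rz":0,"hand":0.025},{"dx":-0.0008,"dy":0,"dz":-0.0104,"rx":0,"ry":1.25,"rz":0,"hand":0.025},{"dx":-0.001,"dy":0,"dz":-0.0104,"rx":0,"ry":1.25,"rz":0,"hand":0.025},{"dx":-0.001,"dy":0,"dz":-0.0104,"rx":0,"ry":1.25,"rz":0,"hand":0.025}]'
cat > lid.py <<'E'
from h import *
a=np.radians(9.2); bx=np.array([np.cos(a),np.sin(a),0]); y=np.array([-np.sin(a),np.cos(a),0]); zz=np.array([0,0,1.])
k0=np.array([.447,.1216,.0836]); hinge=k0+.24*bx
s=manip.get_state(); p=np.array(s["position"]); r=rot(s["ee_rot"]); delta(None)
g=p-r.apply([0,0,.0187]); d=hinge-g; print("radius",np.linalg.norm([d@bx,d[2]]).round(4),"lid deg",np.degrees(np.arctan2(-d[2],d@bx)).round(2),"lateral",(d@y).round(4),s["qpos"].round(2))
th=np.radians(50); Rm=R.from_rotvec(th/2*y)*R.from_matrix(np.c_[-bx,y,-zz])
tcp=k0+.24*(bx*(1-np.cos(th))+zz*np.sin(th))+Rm.apply([0,0,.0187])
print("to 50:",r.inv().apply(tcp-p).round(4),np.degrees((r.inv()*Rm).as_rotvec()).round(2))
E
python3 lid.py
```

```text
clock: 13.48
position: [0.4533, 0.1227, 0.1264]
ee_rot: [-0.064, -0.08, 0.995, -0.005]
contact_force: [3.4, 0.1, -4.1]
width: 0.0331
gripper_force: 40.1
t 13.48 pos [0.4533 0.1227 0.1264] tooly [-0.159  0.987 -0.   ] toolz [-0.127 -0.021 -0.992] w 0.0331 gf 40.1 F [ 3.4  0.1 -4.1]
radius 0.2391 lid deg 14.85 lateral -0.0001 [ 0.12  0.28  1.8  -0.01  1.2  -1.61]
to 50: [-5.480e-02 -1.000e-04 -1.323e-01] [-1.00e-02  1.76e+01 -3.00e-02]
```

Forces are low and the arc fits. Carrying on.

```bash
python3 -m pendant '[{"dx":-0.0013,"dy":0,"dz":-0.0103,"rx":0,"ry":1.25,"rz":0,"hand":0.025},{"dx":-0.0016,"dy":0,"dz":-0.0103,"rx":0,"ry":1.25,"rz":0,"hand":0.025},{"dx":-0.0018,"dy":0,"dz":-0.0102,"rx":0,"ry":1.25,"rz":0,"hand":0.025},{"dx":-0.002,"dy":0,"dz":-0.0102,"rx":0,"ry":1.25,"rz":0,"hand":0.025},{"dx":-0.0023,"dy":0,"dz":-0.0101,"rx":0,"ry":1.25,"rz":0,"hand":0.025},{"dx":-0.0025,"dy":0,"dz":-0.0101,"rx":0,"ry":1.25,"rz":0,"hand":0.025},{"dx":-0.0027,"dy":0,"dz":-0.01,"rx":0,"ry":1.25,"rz":0,"hand":0.025},{"dx":0,"dy":0,"dz":0,"rx":0,"ry":0,"rz":0,"hand":0.025}]'
python3 lid.py
```

```text
clock: 14.15
position: [0.4806, 0.1273, 0.1933]
ee_rot: [-0.141, -0.079, 0.987, -0.011]
contact_force: [-1.0, -0.3, -3.3]
width: 0.0332
gripper_force: 40.3
t 14.15 pos [0.4806 0.1273 0.1933] tooly [-0.159  0.987  0.   ] toolz [-0.276 -0.044 -0.96 ] w 0.0332 gf 40.3 F [-1.  -0.3 -3.3]
radius 0.2378 lid deg 32.46 lateral -0.0003 [ 0.13  0.34  1.54 -0.01  1.54 -1.6 ]
to 50: [-0.026  -0.0002 -0.0672] [ 0.02  8.75 -0.03]
```

```bash
python3 -m pendant '[{"dx":-0.0028,"dy":0,"dz":-0.01,"rx":0,"ry":1.25,"rz":0,"hand":0.025},{"dx":-0.0031,"dy":0,"dz":-0.0099,"rx":0,"ry":1.25,"rz":0,"hand":0.025},{"dx":-0.0033,"dy":0,"dz":-0.0098,"rx":0,"ry":1.25,"rz":0,"hand":0.025},{"dx":-0.0035,"dy":0,"dz":-0.0097,"rx":0,"ry":1.25,"rz":0,"hand":0.025},{"dx":-0.0037,"dy":0,"dz":-0.0096,"rx":0,"ry":1.25,"rz":0,"hand":0.025},{"dx":-0.0039,"dy":0,"dz":-0.0095,"rx":0,"ry":1.25,"rz":0,"hand":0.025},{"dx":-0.0041,"dy":0,"dz":-0.0094,"rx":0,"ry":1.25,"rz":0,"hand":0.025},{"dx":0,"dy":0,"dz":0,"rx":0,"ry":0,"rz":0,"hand":0.025},{"dx":0,"dy":0,"dz":0,"rx":0,"ry":0,"rz":0,"hand":0.025}]'
python3 lid.py
python3 - <<'E'
from h import *
im=manip.get_image('side'); a=cv2.resize(im['frame'][90:290,200:460],None,fx=3,fy=3); cv2.imwrite('pics/g5.png',cv2.cvtColor(a,cv2.COLOR_RGB2BGR))
E
```

```text
clock: 14.9
position: [0.5251, 0.1349, 0.2468]
ee_rot: [-0.215, -0.078, 0.973, -0.017]
contact_force: [0.2, 2.9, -4.2]
width: 0.0329
gripper_force: 41.8
t 14.9 pos [0.5251 0.1349 0.2468] tooly [-0.159  0.987  0.001] toolz [-0.417 -0.067 -0.907] w 0.0329 gf 41.8 F [ 0.2  2.9 -4.2]
radius 0.2363 lid deg 49.68 lateral -0.0006 [ 0.13  0.47  1.25 -0.01  1.86 -1.6 ]
to 50: [ 0.0028 -0.0006 -0.0028] [ 0.05  0.05 -0.01]
```

View pics/g5.png

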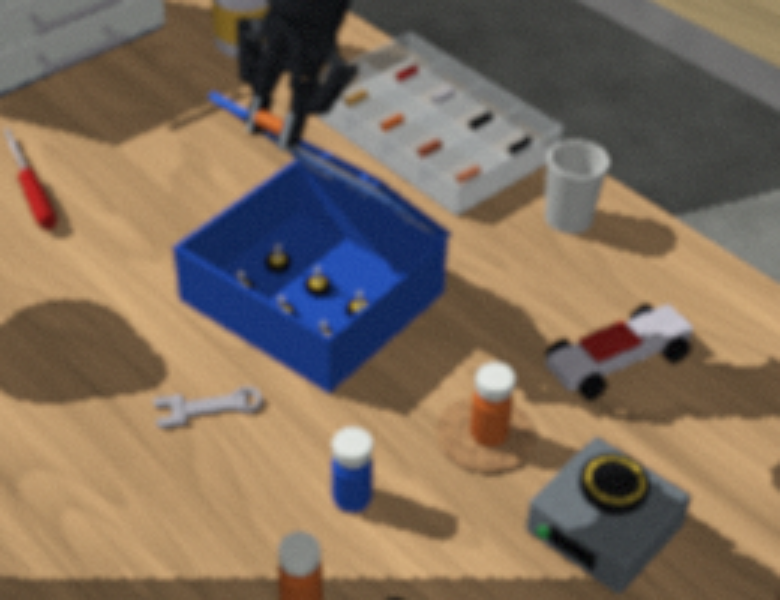

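The lid is up with its knob (crop (268,122)) between the fingers, at 49–50° by both rise and arc. The bottle stands centred on the coaster (crop (490,435)), the pad is up, and the bystanders in view have not moved. Handing in.

```bash
python3 -c "
from rig import manip
print(manip.get_state()['qd'].round(3)); print(manip.sign_off())"
```

```text
[-0.001 -0.007  0.009  0.001 -0.012 -0.003]
the job is handed in; nothing more can be done
None
```

I pressed the orange bottle on the pad for over a second, stood it on the small coaster and let go, and handed in at about 15 s of the 62 s still holding the lid at about 49–50° by its knob; no verdict was shown.

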